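# Hang the ring carrier and index the keeper slide

## Robot

A 7-joint arm with a two-finger parallel gripper is mounted at the origin on the work surface. World frame = base frame: x ahead of the robot, y to its left, z up, the work surface at z = 0. Lengths are in m, angles in rad, forces in N, time in s.
With the tool pointing down it reaches from about 0.425 to 0.875 m from the base axis. Payload 4.7 kg.
Tool frame: the origin (TCP) lies midway between the tips of the shut fingers; the grasp point (between the pads) lies 19 mm behind it (ctrl.grip_point_offset is the distance from the TCP to the grasp point, in m); z points along the fingers, y is the line along which they close (so a half turn about z gives the same grasp; the last joint's range is limited). The gripper opens to 87 mm and grips with 3 to 60 N. Pads are 19 mm wide; open, the fingers measure 117 mm over their backs; the gripper's body (75 mm by 190 mm) begins 51 mm behind the grasp point.
Start: joints at [-1.088, 0.321, -0.07, 1.45, 0.023, 1.371, -0.057], TCP at [0.294, 0.58, 0.2] pointing down, gripper open.
Joint ranges: [-2.86, 2.86], [-0.3, 2.09], [-1.38, 1.24], [0.06, 2.45], [-1.56, 4.7], [0.09, 2.05], [-2.69, 2.69]. Speed limits (rad/s): [2.57, 2.57, 3.14, 3.14, 3.14, 3.14, 3.14].

## Interface

Orientations are given as a rotation vector (axis times angle).
In Python, from bench import ctrl gives the robot as it stands.
- The arm moves only by the tool move_arm, never from a script. Its argument "increments" is text: rows parted by semicolons, each of 7 numbers parted by spaces: the shift along the world's x, y, z in mm, then the turn, a rotation vector about the world's x, y, z in degrees, then the closure in counts, from 0 (fully open) to 255 (shut). A call has exactly 8 rows; each row shifts and turns the commanded pose from where the row before left it; what a row does not reach is not made up. A row lasts 1/12 s, in which the tool goes at most 41.7 mm and 7.16 degrees, less where a joint would pass 70% of its speed; a pose out of reach is approached as far as the arm can. A call with a gripper value outside its range is refused whole. The fingers move at their own pace and stop on an object; "grip_force" is the grip in N (left out, the last holds). Time passes only in rows, so rows that do not move let the fingers close, or fill a call up. It gives the time, the measured TCP pose, the force, the opening and the grip force at its end, in the units of the state.
- ctrl.get_state(): the state, without advancing time (a new reading comes with each control period).
- ctrl.get_image(name): name is "side" or "top" or "wrist"; returns a dict with "frame" (384x512x3 uint8, red, green, blue), "depth" (384x512 float32, m along the optical axis (not along the pixel's ray), 0 where there is no reading), "fx", "fy", "cx", "cy" (pixels), "position" and "orientation" of the camera in the world. Camera axes: x right, y down, z forward; pixel columns grow to the right and rows downward; lengths in m; the calibration is good to about 2 mm. A picture is of the moment at which its call begins.
- ctrl.close_job(): hands the job in; it is judged then, once.
Trained networks look in a picture, given as the dict that the camera call returned (one of the last four; its "shot" number tells which), for a name from the list of things; names that differ only in an ending like _2 or _b are one class to them, and where a whole thing is asked for, a point or a joint stands for the part that bears it (a point fixed in the world has none). Each returns a list of dicts, best first, with "score" (0 to 1); they miss things now and then, are a little off and sometimes report something else, mostly with a low value. They report only what shows in the picture. A call takes as long as a camera call.
- ctrl.find_in(target, picture): "centre" ([x, y, z] in m, in world coordinates, good to about 4 mm: the middle of the surface that is visible of it).
- ctrl.silhouettes(target, picture): "region" (384x512 bool, what is visible of it).
The state is a dict: "time": time; "joint_positions": joint angles; "qd": joint speeds; "joint_torque": joint torques, N m; "position": TCP position; "tool_rot": TCP orientation; "ft_force": force on the tool from outside, world axes, zero at the start; "torque": the same for the moment, N m; "grip_width": opening from 0.0 (shut) to 1.0 (fully open); "grip_force": force on a finger pad.
Only numpy, scipy, OpenCV 4.12 (cv2) and the standard library are available. Lean on these libraries where they do the work, as an engineer would, in place of code of your own. Each camera call takes 0.05 s, during which the arm holds its last target. There are 200 camera calls.

## Task

Hook the ring carrier onto the horizontal rail close to the rail's left end, slide it along, still hanging on the rail, until its hook sits over the red band, and let go of it. Then fence it in: pull up the yellow lock knob on the blue slide, move the slide one hole to the left, to the very next hole, and let the pin drop fully home there. Finish while still gripping the knob with the pin fully engaged - do not let go - and leave everything else on the bench where it is.

Things in the scene. Friction and masses are not known exactly. Their poses are not given: they have to be found in the camera images.
- rail: Fixed rail: bare aluminium square tube, 16 x 16 mm, 430 mm long, on two dark posts (at y = +-205 mm). Origin: on the bench under the tube's middle. y runs along the tube to its left end (y = +215 mm), x away from the robot, z up. The tube's top face is at z = 190 mm. Three 13 mm holes in the top face at y = -130, -70 and -10 mm look like dark discs; the slide covers the first at the start.
- mark (a point): Centre, on the tube's top face, of the red band (14 mm wide along the tube, flush with it) over which the carrier shall hang; axes as the rail's. It lies 20 to 60 mm left of the rail's middle; the tube left of it is clear.
- carrier_grip (a point): Ring carrier (loose, 0.15 to 0.28 kg, standing on its base in front of the rail): middle of its green grip block, on the carrier's vertical axis, 173 mm above its underside. The block is 14 mm (x) by 20 mm (y) by 44 mm high. Carrier's x points to the open side of its hook (away from the robot, up to 0.5 rad of yaw at the start), z up.
- carrier_seat (a point): Centre of the underside of the hook's top bar, which rests on the tube when hung; 27 mm below carrier_grip, same axes. Hook: steel inverted U, 14 mm wide (y), 28 mm clear inside (x), bar 5 mm thick; the stem on the -x side runs down to the base, the lip on the +x side ends 22 mm below this point. Below the lip the +x side is open for 99 mm, so the tube enters from +x.
- pull_knob: Yellow round upright knob of the spring lock pin, on top of the blue slide: 26 mm in diameter, 32 mm high. Origin: centre of its underside (its middle is 16 mm above), which is 26 mm above the tube's top when the pin is home, and 4 mm above the slide's steel neck (20 mm in diameter). Fixed to the pin: it rises with the pin and travels with the slide; pin axis = knob axis.
- plunger (a joint): Height of pin and knob, m: 0 = pin fully home in a hole (9 mm deep), 0.016 = pulled up to the stop. It clears the tube at 0.009, and rests at about 0.009 when it stands on the tube between holes. A spring pushes it down with 4.5 to 7 N. The pin is 8 mm in diameter with a round tip.
- slide (a joint): Travel of the blue slide (32 x 50 x 32 mm block around the tube) along the rail, m: about 0 at the start (first hole), growing to the left (rail +y); 0.060 = next hole, 0.120 = the one after. A pin in a hole has about 2.5 mm of play either way. Friction about 1.5 N with the pin up.
- next_hole (a point): Centre of the next hole (second hole, rail y = -70 mm) in the tube's top face: the hole into which the pin shall drop. Axes as the rail's.
- carrier: The ring carrier as a whole. Origin: on its vertical axis at its underside (146 mm below carrier_seat); axes as carrier_grip. Steel base 62 mm (x, from -21 to +42 mm) by 64 mm (y), with wooden ring pegs up to 25 mm high.
- dish: shallow round tin dish, 110 mm wide, 14 mm high, under the right half of the rail; leave it alone. Origin: centre of its underside.
- tweezers: dark steel tweezers, 126 x 16 x 6 mm, lying on the bench right of the carrier; leave alone. Origin: centre of the underside.
- bench_pin: pale wooden block, 90 x 70 x 28 mm; leave alone. Origin: centre of the underside.
- mug: glass mug, 70 mm wide, 85 mm high, behind the rail; leave alone. Origin: centre of the underside.
- jar: white jar with a red cap, 52 mm wide, 75 mm high, behind the rail; leave alone. Origin: centre of the underside.
- can: green can with a yellow band, 76 mm wide, 100 mm high, behind the rail; leave alone. Origin: centre of the underside.
- graver: hand tool with a dark wooden handle, 170 mm long, on the bench's right; leave alone. Origin: centre of the underside.
- castings: open steel tray, 110 x 90 x 30 mm, with brass castings, on the bench's left; leave alone. Origin: centre of the underside.

How it is judged:
On the way, in this order (a step that is already met when the one before it is completed fails the run):
1. the carrier hangs on the rail near its left end, more than 40 mm left of the red band (x of carrier_seat in the frame of rail between -0.01 and 0.01 m and z of carrier_seat in the frame of rail between 0.185 and 0.195 m and angle between carrier_seat's own z axis and vertical below 0.2 rad and y of carrier_seat in the frame of mark above 0.04 m), for 0.2 s.
2. the carrier hangs on the rail at the red band (hook within 12 mm of it), let go (x of carrier_seat in the frame of rail between -0.01 and 0.01 m and z of carrier_seat in the frame of rail between 0.185 and 0.195 m and angle between carrier_seat's own z axis and vertical below 0.2 rad and horizontal distance between carrier_seat and mark below 0.012 m and contact force between the fingers and carrier below 0.2 N), for 0.2 s.
3. the lock pin is pulled up at the first hole (value of joint plunger above 0.007 m and value of joint slide below 0.015 m), for 0.05 s.
4. the slide is in the next hole with the pin fully home (value of joint slide between 0.056 and 0.064 m and value of joint plunger below 0.003 m), for 0.2 s.
At the end, for the whole second after the job is handed in: The slide stands in the next hole (joint 0.056 to 0.064 m) with the pin home (plunger below 3 mm), the fingers still grip the yellow knob (over 2 N), and the carrier hangs at rest on the rail, untouched, its hook within 12 mm of the red band's centre (all of step 2 and all of step 4 and contact force between the fingers and pull_knob above 2 N and linear speed of carrier below 0.05 m/s); the arm keeps its last pose, push and grip.
It fails at once if the carrier is carried over the rail just left of the red band instead of slid along it (x of carrier_seat in the frame of rail between -0.012 and 0.012 m and z of carrier_seat in the frame of rail above 0.202 m and y of carrier_seat in the frame of mark between 0.018 and 0.04 m).
It fails at once if the pin drops into the hole after the next one (value of joint slide above 0.11 m and value of joint plunger below 0.005 m).
It fails at once if another thing on the bench is moved by more than 20 mm (distance of any of dish, tweezers, bench_pin, mug, jar, can, graver, castings from where it was at the start of the episode above 0.02 m).
It also fails if it takes over 51 s, if anything falls off the work surface, if the arm or the gripper's body presses on something with over 40 N, if the wrist force passes 120 N, or if a joint passes its speed limit or range.

## Working session

There is one attempt and no reset: what is moved stays moved. The work goes in short steps, Python scripts to look and compute and a tool call to move; the robot and the scene stay as the last step left them, time stands still between calls to the robot, and variables do not carry over. Pictures are saved under pics/ and viewed, at most 11 in all, crops included, and the job is handed in when it is done.

Besides the shell and the picture viewer there is one more tool, called by a JSON object that holds its "method" and its "body", one argument or row to a line. move_arm: Moves the arm, as the interface text tells. Its arguments: {"type":"object","properties":{"increments":{"type":"string"},"grip_force":{"type":"number"}},"required":["increments"]}

```bash
ls; mkdir -p pics
cat > h.py <<'E'
import numpy as np,cv2
from scipy.spatial.transform import Rotation as R
from bench import ctrl
def rot(o):
    o=np.array(o,float)
    return o if o.shape==(3,3) else (R.from_rotvec(o).as_matrix() if o.size==3 else R.from_quat(o).as_matrix())
def pts(im):
    d=im["depth"];v,u=np.mgrid[:d.shape[0],:d.shape[1]]
    c=np.stack([(u-im["cx"])/im["fx"]*d,(v-im["cy"])/im["fy"]*d,d],-1)
    return c@rot(im["orientation"]).T+np.array(im["position"])
def save(im,n):cv2.imwrite("pics/"+n,im["frame"][:,:,::-1])
E
python3 - <<'E'
from h import *
s=ctrl.get_state();print(s["time"],s["position"],s["tool_rot"],ctrl.grip_point_offset)
ims={n:ctrl.get_image(n) for n in("top","side")}
cv2.imwrite("pics/a.png",np.vstack([ims["top"]["frame"],ims["side"]["frame"]])[:,:,::-1][:, :]) 
save(ims["top"],"top0.png");save(ims["side"],"side0.png")
for n,im in ims.items():
    print(n,im["position"],im["orientation"],im["fx"])
    for t in("rail","mark","carrier_grip","carrier","pull_knob","slide","next_hole","tweezers","castings","can","mug","jar","bench_pin"):
        for r in ctrl.find_in(t,im)[:2]:print(t,np.round(r["centre"],4),round(r["score"],2))
E
```

```text
pics
0.0 [0.29345014 0.57932273 0.19915803] [-7.29533346e-01 -3.05532907e+00  2.95689035e-03] 0.0187
top [0.35011057 0.01256371 1.28963789] [-1.9935397   2.21940307 -0.23981662] 383.64644533484255
rail [ 0.6337 -0.0541  0.1909] 0.71
mark [ 0.629  -0.0799  0.0032] 0.15
carrier_grip [0.4578 0.114  0.0069] 0.6
carrier [0.4601 0.1138 0.0127] 0.76
pull_knob [0.7547 0.0044 0.0811] 0.72
pull_knob [ 0.6461 -0.1501  0.2449] 0.67
slide [ 0.6413 -0.1465  0.2002] 0.76
next_hole [ 0.6345 -0.0573  0.1873] 0.61
tweezers [ 0.4484 -0.1301  0.0032] 0.57
castings [0.5535 0.4284 0.0039] 0.9
can [ 0.7718 -0.1491  0.0987] 0.97
mug [0.7898 0.1555 0.0442] 0.68
mug [ 0.4403 -0.2516  0.0289] 0.22
jar [0.7594 0.0067 0.0799] 0.73
bench_pin [ 0.4429 -0.2528  0.0267] 0.63
side [ 0.54708186 -0.78890576  0.89346776] [-2.33082628  0.08027663 -0.04863155] 401.8968842559428
rail [ 0.642 -0.166  0.173] 0.87
mark [0.4596 0.1044 0.0189] 0.2
carrier_grip [0.4559 0.1109 0.016 ] 0.73
carrier_grip [ 0.6484 -0.1604  0.2469] 0.55
carrier [0.4557 0.1124 0.0127] 0.79
pull_knob [ 0.6445 -0.1622  0.241 ] 0.58
slide [ 0.6468 -0.1649  0.1957] 0.82
next_hole [ 0.6452 -0.1638  0.1769] 0.73
next_hole [0.5553 0.4381 0.0104] 0.38
tweezers [ 0.4481 -0.1266  0.0039] 0.67
castings [0.5536 0.4388 0.0087] 0.91
castings [ 0.6447 -0.1654  0.1798] 0.19
can [ 0.7782 -0.1809  0.0847] 0.6
mug [0.7846 0.1405 0.0527] 0.68
mug [ 0.6409 -0.1684  0.175 ] 0.6
jar [ 0.7624 -0.0089  0.0537] 0.61
bench_pin [ 0.4409 -0.2608  0.0275] 0.74
bench_pin [0.4594 0.1057 0.0201] 0.18
```

View pics/top0.png

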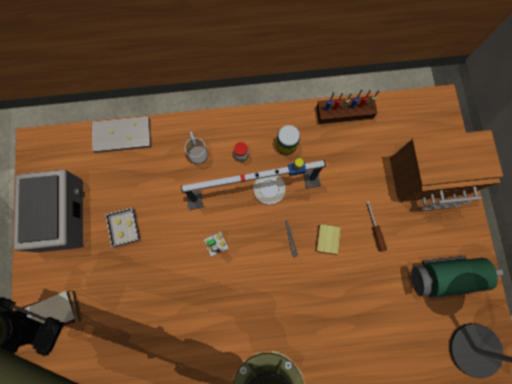

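View pics/side0.png

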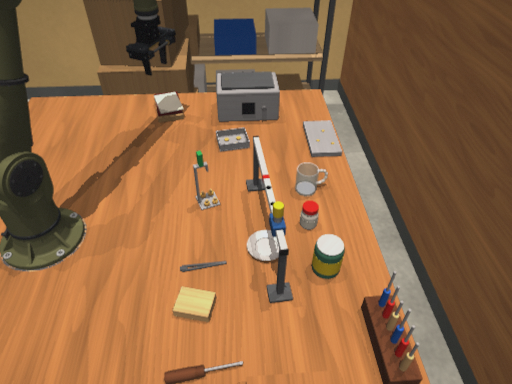

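Top view: rail runs from (183,189) to (325,163), red band near (242,178), knob near (299,162), carrier near (216,243). Side view: green grip at (200,158), knob at (278,210). Now measuring them by colour and depth.

Run:
```python
from h import *
for n in("top","side"):
    im=ctrl.get_image(n);P=pts(im);f=cv2.cvtColor(im["frame"],cv2.COLOR_RGB2HSV).astype(int)
    h,s,v=f[...,0],f[...,1],f[...,2];z=P[...,2]
    box=(P[...,0]>.35)&(P[...,0]<.75)&(abs(P[...,1])<.33)
    def show(nm,m):
        q=P[m&box]; 
        vu=np.argwhere(m&box)
        if len(q):print(n,nm,len(q),"mean",q.mean(0).round(4),"min",q.min(0).round(4),"max",q.max(0).round(4),"px",vu.mean(0).round(1)[::-1])
    show("green",(h>40)&(h<85)&(s>120)&(z>.1)); 
    show("greenlow",(h>40)&(h<85)&(s>120)&(z<.1))
    red=((h<8)|(h>172))&(s>150)
    show("red",red&(z>.17)&(z<.21))
    show("yellow",(h>20)&(h<34)&(s>150)&(z>.2))
    show("blue",(h>100)&(h<130)&(s>120)&(z>.15))
    show("carrierbody",(z>.02)&(z<.2)&(P[...,0]<.53)&(P[...,1]>.05)&(P[...,1]<.17))
    m=(z>.18)&(z<.2)&box&(s<60)
    q=P[m][:,:2];c=np.median(q,0);d=np.linalg.svd(q-q.mean(0),full_matrices=0)[2][0]
    if d[1]<0:d=-d
    t=(q-q.mean(0))@d;nn=(q-q.mean(0))@[d[1],-d[0]]
    print(n,"rail",len(q),q.mean(0),"dir",d,"t",t.min(),t.max(),np.percentile(nn,[2,50,98]), "mid",q.mean(0)+d*(t.min()+t.max())/2,"z",np.median(P[m][:,2]))
    cv2.imwrite(f"pics/c_{n}.png",cv2.resize(im["frame"][130:270,170:335] if n=="top" else im["frame"][130:300,180:300],None,fx=4.2 if n=="top" else 3.5,fy=4.2 if n=="top" else 3.5,interpolation=2)[:,:,::-1])
```

```text
top green 33 mean [0.4387 0.1029 0.3591] min [0.3501 0.0126 0.1875] max [0.4606 0.1277 1.2896] px [229.8 244.2]
top red 17 mean [0.6345 0.0114 0.1888] min [0.6255 0.0068 0.1845] max [0.6426 0.0163 0.1927] px [242.3 177.5]
top yellow 69 mean [ 0.6452 -0.1503  0.2442] min [ 0.6348 -0.1625  0.2243] max [ 0.6573 -0.1397  0.2498] px [298.1 163.1]
top blue 91 mean [ 0.6401 -0.1488  0.1961] min [ 0.6302 -0.1756  0.1878] max [ 0.6588 -0.1296  0.2015] px [296.  169.4]
top carrierbody 118 mean [0.4522 0.1185 0.1382] min [0.4335 0.1    0.0205] max [0.491  0.1519 0.1972] px [213.1 244.3]
top rail 724 [ 0.63519464 -0.00644751] dir [-0.07676084  0.99704953] t -0.2308363763966743 0.19890951277713734 [-0.00794289 -0.00025969  0.00885838] mid [ 0.63642001 -0.02236384] z 0.1882018044670789
side green 70 mean [0.4589 0.1108 0.1812] min [0.4502 0.1046 0.1557] max [0.4655 0.1234 0.1977] px [199.2 157.6]
side red 20 mean [0.6373 0.0095 0.1907] min [0.6292 0.0033 0.1794] max [0.6462 0.0222 0.1935] px [265.4 176.2]
side yellow 155 mean [ 0.6487 -0.1607  0.2403] min [ 0.6377 -0.1685  0.2183] max [ 0.6611 -0.1433  0.2519] px [277.8 208.9]
side blue 152 mean [ 0.6455 -0.1686  0.1952] min [ 0.6336 -0.1823  0.1737] max [ 0.6642 -0.1354  0.202 ] px [275.9 225. ]
side carrierbody 272 mean [0.4559 0.1121 0.1243] min [0.4379 0.0931 0.0201] max [0.4941 0.1508 0.1977] px [199.9 172.2]
side rail 623 [ 0.6405652  -0.04604382] dir [-0.07514203  0.99717284] t -0.1964814826622421 0.23516019378428082 [-0.00688615 -0.0003039   0.00872612] mid [ 0.639112   -0.02675914] z 0.19133855132088684
```

View pics/c_top.png

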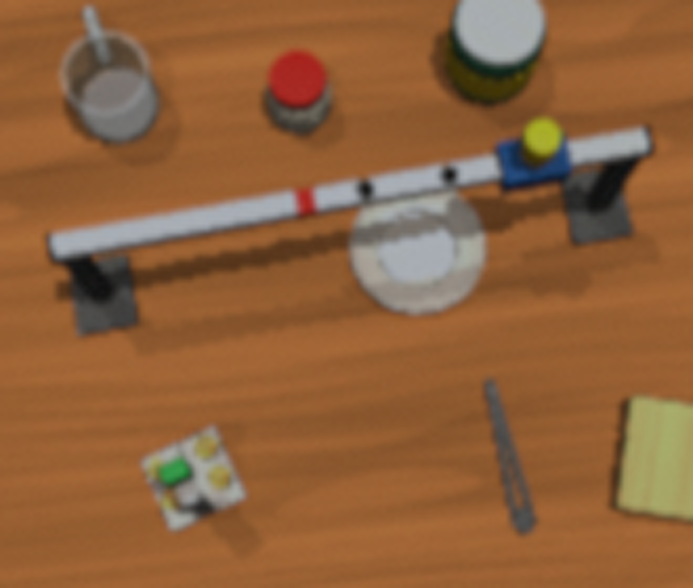

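View pics/c_side.png

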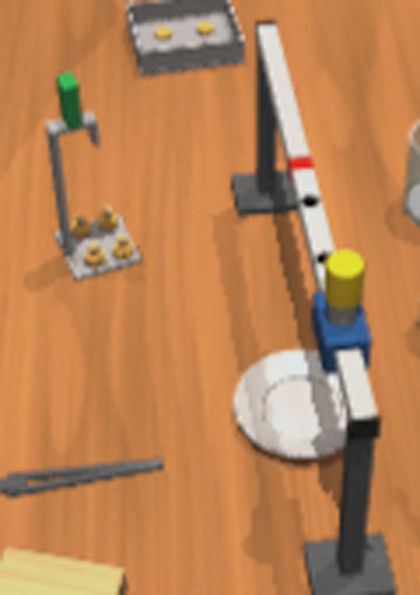

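Top crop: carrier base is turned about 15° from the rail (corners (143,463), (217,428)), so its yaw is about 0.34 rad. The red band is at (305,201) and the holes at (365,188) and (449,174). The side crop confirms the hook's lip is on the far side. Moving toward the carrier.

{"method": "move_arm", "body": {
  "increments": "12 -38 6 0 0 -5.5 0;12 -38 6 0 0 -5.5 0;12 -38 6 0 0 -5.5 0;12 -38 6 0 0 -5.5 0;12 -38 6 0 0 -5.5 0;12 -38 6 0 0 -5.5 0;12 -38 6 0 0 -5.5 0;12 -38 6 0 0 -5.5 0",
  "grip_force": 40
}}

```text
time: 2.17
position: [0.39, 0.274, 0.2488]
tool_rot: [1.827, 2.556, 0.002]
ft_force: [0.3, 0.2, 0.1]
grip_width: 1.003
grip_force: 0.0
```

{"method": "move_arm", "body": {
  "increments": "12 -35 0 0 0 0 0;12 -35 0 0 0 0 0;12 -35 0 0 0 0 0;12 -35 0 0 0 0 0;10 -20 0 0 0 0 0;5 -3 0 0 0 0 0;0 0 0 0 0 0 0;0 0 0 0 0 0 0"
}}

```text
time: 2.83
position: [0.4524, 0.114, 0.2483]
tool_rot: [-1.82, -2.56, -0.001]
ft_force: [0.2, 0.1, -0.5]
grip_width: 0.999
grip_force: 0.0
```

Run:
```python
from h import *
s=ctrl.get_state();print(s["time"],s["position"],s["tool_rot"],s["ft_force"])
M=rot(s["tool_rot"]);print("tool y angle",np.degrees(np.arctan2(M[1,1],M[0,1])),M[:,2])
w=ctrl.get_image("wrist");save(w,"w1.png")
sd=ctrl.get_image("side")
for n,im in(("w",w),("side",sd)):
    P=pts(im);f=cv2.cvtColor(im["frame"],cv2.COLOR_RGB2HSV).astype(int)
    m=(f[...,0]>40)&(f[...,0]<85)&(f[...,1]>120)&(P[...,2]>.14)&(P[...,2]<.21)&(P[...,0]<.52)&(P[...,1]<.2)
    q=P[m]
    if len(q):
        print(n,len(q),q.mean(0).round(4),np.percentile(q,[2,98],axis=0).round(4))
        t=q[q[:,2]>.19]; print("top",len(t),t.mean(0) if len(t) else 0)
        if len(t)>20:
            r=cv2.minAreaRect((t[:,:2]*1000).astype(np.float32));print(r)
    for r in ctrl.find_in("carrier_grip",im)[:2]:print(r["centre"],r["score"])
```

```text
2.8333 [0.45240146 0.11404341 0.24829487] [-1.81986366e+00 -2.56001060e+00 -6.89757015e-04] [ 0.18953331  0.12088245 -0.47384106]
tool y angle 19.183381664264168 [-2.70407384e-04  7.31097908e-04 -9.99999696e-01]
w 579 [0.4549 0.121  0.1892] [[0.4477 0.1096 0.1578]
 [0.4627 0.1286 0.196 ]]
top 429 [0.45561909 0.11895521 0.19457727]
((456.0636901855469, 118.50704956054688), (12.899018287658691, 18.971904754638672), 19.187435150146484)
[0.4598, 0.1225, 0.019] 0.7
side 63 [0.4589 0.1099 0.1793] [[0.452  0.1048 0.1559]
 [0.4648 0.1188 0.1978]]
top 18 [0.45867748 0.11178835 0.19518876]
[0.4588, 0.1086, 0.0163] 0.85
```

View pics/w1.png

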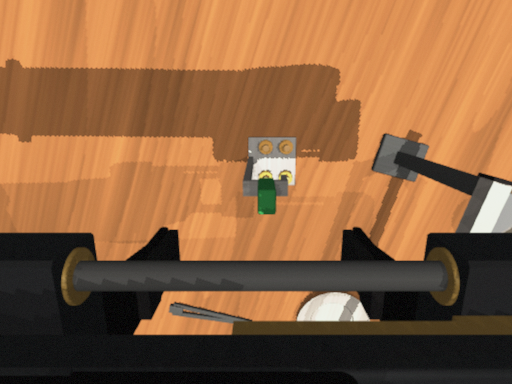

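Wrist view: the block's top is at (266,195), square to the fingers and nearly centred between them. Its rectangle measures 13 x 19 mm at 19.2°, which matches the given size. Descending and gripping.

{"method": "move_arm", "body": {
  "increments": "4 3 -15 0 0 0 60;0 0 -20 0 0 0 60;0 0 -20 0 0 0 60;0 0 -18 0 0 0 100;0 0 -13 0 0 0 120;0 0 -5 0 0 0 140;0 0 0 0 0 0 255;0 0 0 0 0 0 255"
}}

```text
time: 3.7
position: [0.4568, 0.1164, 0.1577]
tool_rot: [1.82, 2.56, 0.0]
ft_force: [0.1, -0.7, -0.6]
grip_width: 0.478
grip_force: 0.0
```

{"method": "move_arm", "body": {
  "increments": "0 0 0 0 0 0 255;0 0 0 0 0 0 255;0 0 0 0 0 0 255;0 0 0 0 0 0 255;0 0 0 0 0 0 255;0 0 0 0 0 0 255;0 0 5 0 0 0 255;0 0 10 0 0 0 255"
}}

```text
time: 4.37
position: [0.4553, 0.1154, 0.1712]
tool_rot: [-1.82, -2.558, 0.005]
ft_force: [0.1, -0.3, -3.1]
grip_width: 0.158
grip_force: 40.0
```

{"method": "move_arm", "body": {
  "increments": "5 -1 8 0 0 -1.85 255;10 -2 8 0 0 -1.85 255;14 -3 8 0 0 -1.85 255;16 -3 8 0 0 -1.85 255;18 -3 8 0 0 -1.85 255;18 -3 8 0 0 -1.85 255;15 -3 8 0 0 -1.85 255;9 -2 8 0 0 -1.85 255"
}}

```text
time: 5.03
position: [0.563, 0.0953, 0.2369]
tool_rot: [2.138, 2.301, -0.001]
ft_force: [-0.0, 0.0, -2.0]
grip_width: 0.154
grip_force: 40.0
```

```bash
cat > m.py <<'E'
from h import *
import sys
s=ctrl.get_state();print(s["time"],s["position"].round(4),s["ft_force"].round(2))
M=rot(s["tool_rot"]);print("tool y angle",np.degrees(np.arctan2(M[1,1],M[0,1])))
for n in sys.argv[2:]:
    im=ctrl.get_image(n);save(im,sys.argv[1]+n+".png")
    P=pts(im);f=cv2.cvtColor(im["frame"],cv2.COLOR_RGB2HSV).astype(int);h,sa,v=f[...,0],f[...,1],f[...,2];z=P[...,2]
    for nm,m in(("green",(h>40)&(h<85)&(sa>120)&(z>.14)&(z<.3)&(P[...,0]<.7)),("red",((h<8)|(h>172))&(sa>150)&(z>.18)&(z<.2)),("yellow",(h>20)&(h<34)&(sa>150)&(z>.2)&(z<.3))):
        m=m&(abs(P[...,1])<.3);q=P[m]
        if len(q):print(n,nm,len(q),q.mean(0).round(4),*np.percentile(q,[3,97],axis=0).round(4),"px",np.argwhere(m).mean(0)[::-1].round(0))
    m=(sa<60)&(v>80)&(z>.183)&(z<.197)&(P[...,0]>.58)&(P[...,0]<.7)&(abs(P[...,1])<.22)
    q=P[m]
    if len(q)>50:
        a=np.polyfit(q[:,1],q[:,0],1);e=q[:,0]-np.polyval(a,q[:,1]);k=abs(e)<.012;a=np.polyfit(q[k,1],q[k,0],1)
        print(n,"rail x=",a.round(4),"res",np.percentile(e[k],[3,97]).round(4),"y",q[k,1].min().round(4),q[k,1].max().round(4),"z",np.median(q[:,2]).round(4),len(q))
E
python3 m.py b wrist side top
```

```text
5.0333 [0.563  0.0953 0.2369] [-0.01  0.04 -2.04]
tool y angle 4.217579832305843
wrist green 1316 [0.5623 0.104  0.2651] [0.5559 0.0955 0.2364] [0.5689 0.1076 0.2748] px [260. 237.]
wrist rail x= [-0.0739  0.6346] res [-0.0074  0.0082] y 0.0788 0.1908 z 0.1898 3822
side green 75 [0.5666 0.0884 0.26  ] [0.561  0.0843 0.236 ] [0.5721 0.0968 0.2783] px [237. 138.]
side red 20 [0.6373 0.0085 0.1919] [0.6298 0.0035 0.1864] [0.645  0.0168 0.1944] px [266. 176.]
side yellow 158 [ 0.6487 -0.1609  0.2407] [ 0.6382 -0.168   0.2196] [ 0.6597 -0.1461  0.251 ] px [278. 209.]
side rail x= [-0.0754  0.6373] res [-0.0067  0.008 ] y -0.2199 0.1901 z 0.1914 496
top red 19 [0.634  0.0115 0.1891] [0.6257 0.007  0.1854] [0.6421 0.0158 0.1928] px [242. 178.]
top yellow 68 [ 0.6449 -0.1502  0.2447] [ 0.6341 -0.1616  0.2305] [ 0.6567 -0.1409  0.2499] px [298. 163.]
top rail x= [-0.0758  0.6349] res [-0.0079  0.0081] y -0.2193 0.0691 z 0.1883 415
```

View pics/bwrist.png

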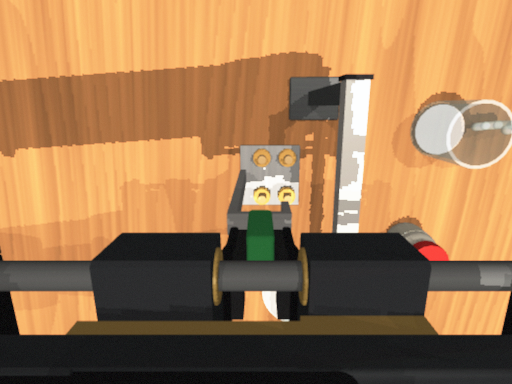

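Wrist view: the carrier is upright in the gripper (block at (260,237)), with the rail on the right (x about 350). The rail centre is at x = 0.628 at this y. Carrying the hook over and lowering it.

{"method": "move_arm", "body": {
  "increments": "5 0 0 0 0 0 255;10 0 0 0 0 0 255;12 0 0 0 0 0 255;12 0 0 0 0 0 255;12 0 0 0 0 0 255;9 0 0 0 0 0 255;5 0 0 0 0 0 255;0 0 0 0 0 0 255"
}}

```text
time: 5.85
position: [0.6273, 0.0959, 0.2356]
tool_rot: [2.135, 2.304, -0.001]
ft_force: [0.0, 0.2, -2.4]
grip_width: 0.156
grip_force: 40.0
```

{"method": "move_arm", "body": {
  "increments": "0 0 -6 0 0 0 255;0 0 -9 0 0 0 255;0 0 -8 0 0 0 255;0 0 -6 0 0 0 255;0 0 -4 0 0 0 255;0 0 -2 0 0 0 255;0 0 0 0 0 0 255;0 0 0 0 0 0 255"
}}

```text
time: 6.52
position: [0.6265, 0.0959, 0.2019]
tool_rot: [-2.136, -2.304, -0.001]
ft_force: [-1.9, 0.0, 2.5]
grip_width: 0.158
grip_force: 40.0
```

```bash
python3 m.py c wrist side|grep -v yellow; python3 -c "
import cv2
a=cv2.imread('pics/cside.png')[100:240,180:330];b=cv2.imread('pics/cwrist.png')[60:340,140:440]
cv2.imwrite('pics/cc.png',cv2.hconcat([cv2.resize(a,(450,420),interpolation=2),cv2.resize(b,(345,420))]))"
```

```text
6.5167 [0.6265 0.0959 0.2019] [-1.95  0.01  2.52]
tool y angle 4.345593876949105
wrist green 1322 [0.6254 0.1045 0.2304] [0.6193 0.096  0.2016] [0.6323 0.1082 0.2399] px [259. 237.]
wrist rail x= [-0.0786  0.6362] res [-0.0076  0.0082] y 0.0246 0.1904 z 0.19 5129
side green 61 [0.6283 0.0888 0.2244] [0.6229 0.0847 0.202 ] [0.6339 0.0982 0.2425] px [260. 148.]
side red 21 [0.6378 0.0084 0.192 ] [0.6301 0.003  0.1859] [0.6462 0.0184 0.1945] px [266. 176.]
side rail x= [-0.075   0.6374] res [-0.0067  0.0084] y -0.2198 0.1301 z 0.1914 408
```

View pics/cc.png

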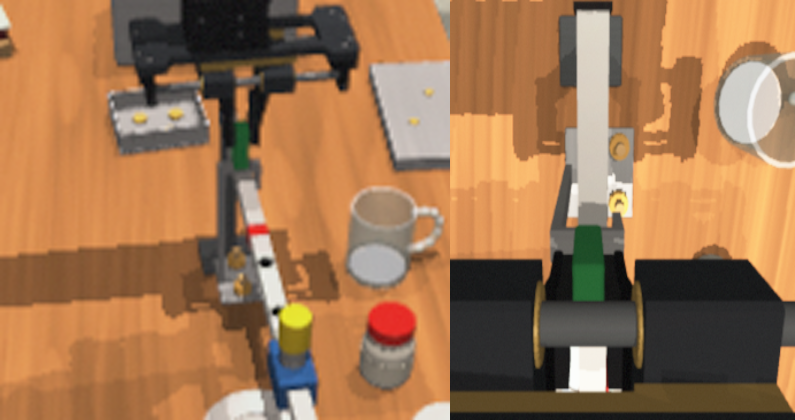

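Left half: the hook sits on the rail under the gripper at (240,165), with the red band ahead at (258,230). Right half: the rail passes centrally under the grip block. Side-camera distance to the band is about 86 mm, so I'm sliding it along.

{"method": "move_arm", "body": {
  "increments": "0.5 -3 0.5 0 0 0 255;0.7 -7 0 0 0 0 255;1 -9 0 0 0 0 255;1 -10 0 0 0 0 255;1 -10 0 0 0 0 255;1 -10 0 0 0 0 255;1 -10 0 0 0 0 255;0.8 -9 0 0 0 0 255"
}}

```text
time: 7.28
position: [0.6339, 0.0261, 0.2019]
tool_rot: [2.137, 2.303, 0.0]
ft_force: [0.0, 1.7, 0.5]
grip_width: 0.154
grip_force: 40.0
```

{"method": "move_arm", "body": {
  "increments": "0.7 -8 0 0 0 0 255;0.5 -6 0 0 0 0 255;0.3 -4 0 0 0 0 255;0 0 0 0 0 0 255;0 0 0 0 0 0 255;0 0 0 0 0 0 255;0 0 0 0 0 0 255;0 0 0 0 0 0 255"
}}

```text
time: 7.95
position: [0.6353, 0.0094, 0.2019]
tool_rot: [2.135, 2.303, -0.001]
ft_force: [-0.2, -2.0, 2.4]
grip_width: 0.158
grip_force: 40.0
```

```bash
python3 m.py d side top wrist|grep -v yellow; python3 -c "
import cv2
a=cv2.imread('pics/dside.png')[120:240,200:320];b=cv2.imread('pics/dwrist.png')[60:340,140:440]
cv2.imwrite('pics/dd.png',cv2.hconcat([cv2.resize(a,(420,420),interpolation=2),cv2.resize(b,(345,420))]))"
```

```text
7.95 [0.6353 0.0094 0.2019] [-0.15 -2.01  2.36]
tool y angle 4.336733839652818
side green 70 [0.637  0.0031 0.2234] [ 0.6309 -0.001   0.2002] [0.6427 0.0133 0.2428] px [266. 168.]
side rail x= [-0.0882  0.6354] res [-0.0073  0.0088] y -0.2199 0.1095 z 0.1912 331
top rail x= [-0.0767  0.6349] res [-0.0078  0.0084] y -0.22 0.1914 z 0.1881 433
wrist green 1316 [0.6344 0.0182 0.2302] [0.6281 0.0097 0.201 ] [0.6411 0.0218 0.2398] px [259. 237.]
wrist rail x= [-0.0759  0.6357] res [-0.0077  0.0078] y -0.0613 0.1371 z 0.19 7092
```

View pics/dd.png

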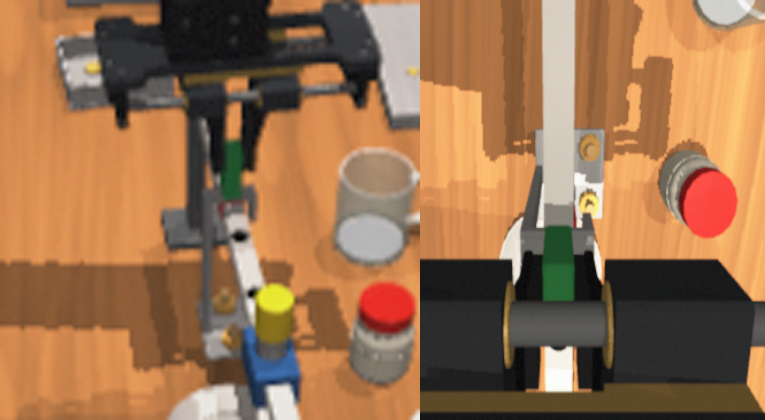

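Left half: the hook covers the band, with a trace of red at (228,208), and the offset is within about 1 mm. Letting go.

{"method": "move_arm", "body": {
  "increments": "0 0 0 0 0 0 205;0 0 0 0 0 0 190;0 0 0 0 0 0 170;0 0 0 0 0 0 140;0 0 0 0 0 0 110;0 0 0 0 0 0 110;0 0 0 0 0 0 110;0 0 0 0 0 0 110"
}}

```text
time: 8.77
position: [0.6352, 0.01, 0.2018]
tool_rot: [-2.136, -2.304, -0.0]
ft_force: [-0.8, 0.0, 0.0]
grip_width: 0.55
grip_force: 0.0
```

```bash
python3 m.py e side top wrist; python3 -c "
import cv2
a=cv2.imread('pics/eside.png')[120:240,200:320];b=cv2.imread('pics/ewrist.png')[60:340,140:440]
cv2.imwrite('pics/ee.png',cv2.hconcat([cv2.resize(a,(420,420),interpolation=2),cv2.resize(b,(345,420))]))"
```

```text
8.7667 [0.6352 0.01   0.2018] [-0.75  0.03  0.  ]
tool y angle 4.344530163699592
side green 68 [0.6359 0.0032 0.224 ] [ 0.6306 -0.0013  0.2019] [0.6404 0.0118 0.2418] px [265. 168.]
side yellow 161 [ 0.649  -0.1608  0.2405] [ 0.6382 -0.1679  0.2216] [ 0.6604 -0.1457  0.2509] px [278. 209.]
side rail x= [-0.0773  0.6368] res [-0.0066  0.0084] y -0.2199 0.1555 z 0.1915 410
top yellow 70 [ 0.6369 -0.1482  0.2442] [ 0.6342 -0.1606  0.2286] [ 0.6563 -0.1405  0.25  ] px [298. 166.]
top rail x= [-0.0771  0.6349] res [-0.0078  0.0083] y -0.2194 0.1915 z 0.1884 432
wrist green 1290 [0.6341 0.0183 0.2308] [0.6282 0.01   0.2009] [0.6409 0.0219 0.2401] px [259. 238.]
wrist yellow 11 [0.6072 0.0182 0.2901] [0.5543 0.0098 0.2632] [0.7123 0.028  0.298 ] px [177. 302.]
wrist rail x= [-0.0752  0.6357] res [-0.0077  0.0079] y -0.0608 0.1374 z 0.19 7285
```

View pics/ee.png

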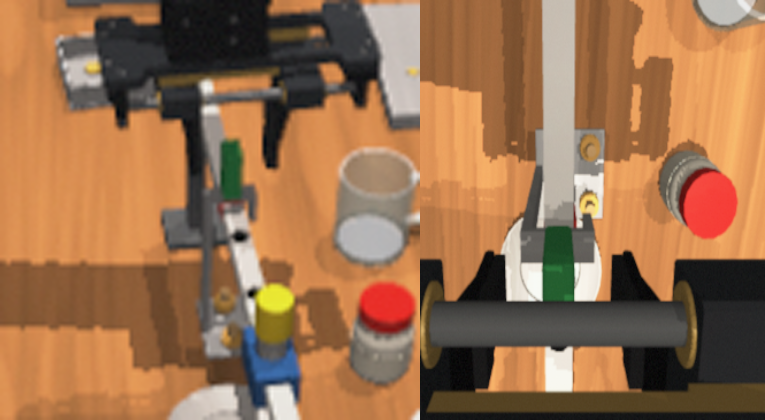

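The carrier hangs free, upright on the band: block at (231,170) left, with the fingers clear of it at both sides. Rising and moving to the knob.

{"method": "move_arm", "body": {
  "increments": "0 0 10 0 0 0 60;0 0 20 0 0 0 30;0 0 25 0 0 0 0;0 0 25 0 0 0 0;0 -10 5 0 0 0 0;1 -20 0 0 0 0 0;2 -25 0 0 0 0 0;2 -25 0 0 0 0 0"
}}

```text
time: 9.58
position: [0.6403, -0.0708, 0.2873]
tool_rot: [2.134, 2.305, 0.001]
ft_force: [0.0, 0.3, -0.5]
grip_width: 0.985
grip_force: 0.0
```

{"method": "move_arm", "body": {
  "increments": "2 -25 0 0 0 0 0;2 -25 0 0 0 0 0;2 -20 0 0 0 0 0;1 -10 0 0 0 0 0;0 -4 0 0 0 0 0;0 0 0 0 0 0 0;0 0 0 0 0 0 0;0 0 0 0 0 0 0"
}}

```text
time: 10.25
position: [0.6476, -0.1519, 0.2867]
tool_rot: [-2.132, -2.306, -0.001]
ft_force: [-0.3, -0.1, 0.1]
grip_width: 1.003
grip_force: 0.0
```

```bash
python3 m.py f wrist side top
```

```text
10.25 [ 0.6476 -0.1519  0.2867] [-0.25 -0.08  0.06]
tool y angle 4.495531807904227
wrist yellow 1117 [ 0.6476 -0.1508  0.2442] [ 0.637  -0.163   0.2228] [ 0.6582 -0.1418  0.2489] px [260. 208.]
wrist rail x= [-0.0787  0.6355] res [-0.0074  0.0076] y -0.2192 -0.001 z 0.1899 3390
side green 48 [0.6359 0.0038 0.2181] [ 0.6306 -0.0015  0.2007] [0.6403 0.0161 0.241 ] px [265. 170.]
side yellow 144 [ 0.6483 -0.1618  0.2398] [ 0.6382 -0.1681  0.2199] [ 0.6586 -0.1502  0.251 ] px [278. 209.]
side rail x= [-0.0795  0.6367] res [-0.007   0.0085] y -0.2199 0.086 z 0.1916 319
top green 35 [0.6323 0.0131 0.2355] [0.6268 0.0053 0.2218] [0.6393 0.0221 0.2407] px [241. 174.]
top rail x= [-0.0756  0.6345] res [-0.0073  0.0088] y -0.1205 0.1919 z 0.1886 549
```

View pics/fwrist.png

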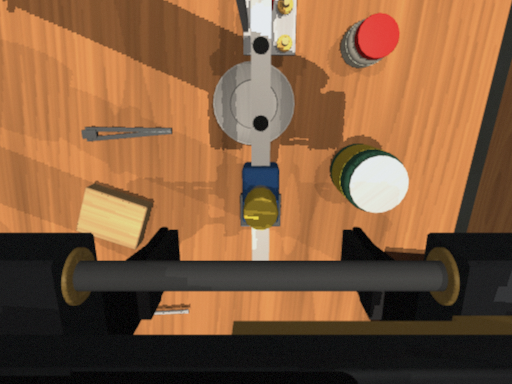

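Wrist view: knob at (260,208), centred between the fingers, with the holes at (261,123) and (261,45). Descending and gripping.

{"method": "move_arm", "body": {
  "increments": "0 -1.5 -10 0 0 0 40;0 0 -15 0 0 0 60;0 0 -18 0 0 0 80;0 0 -15 0 0 0 100;0 0 -9 0 0 0 120;0 0 -3 0 0 0 130;0 0 0 0 0 0 255;0 0 0 0 0 0 255",
  "grip_force": 35
}}

```text
time: 11.07
position: [0.6475, -0.1557, 0.2174]
tool_rot: [2.135, 2.303, 0.001]
ft_force: [-1.0, 1.2, 0.8]
grip_width: 0.484
grip_force: 0.0
```

{"method": "move_arm", "body": {
  "increments": "0 0 0 0 0 0 255;0 0 0 0 0 0 255;0 0 0 0 0 0 255;0 0 0 0 0 0 255;0 0 0 0 0 0 255;0 0 0 0 0 0 255;0 0 0 0 0 0 255;0 0 0 0 0 0 255"
}}

```text
time: 11.73
position: [0.648, -0.1558, 0.2178]
tool_rot: [2.134, 2.303, 0.002]
ft_force: [2.2, 0.3, 5.6]
grip_width: 0.279
grip_force: 35.0
```

{"method": "move_arm", "body": {
  "increments": "0 0 2 0 0 0 255;0 0 3 0 0 0 255;0 0 3 0 0 0 255;0 0 3 0 0 0 255;0 0 2 0 0 0 255;0 0 0 0 0 0 255;0 0 0 0 0 0 255;0 0 0 0 0 0 255"
}}

```text
time: 12.4
position: [0.6477, -0.1552, 0.2275]
tool_rot: [-2.135, -2.304, 0.001]
ft_force: [5.3, -1.5, -6.7]
grip_width: 0.282
grip_force: 35.0
```

```bash
python3 m.py g side top
```

```text
12.4 [ 0.6477 -0.1552  0.2275] [ 5.27 -1.51 -6.67]
tool y angle 4.362571792937619
side yellow 142 [ 0.6491 -0.1614  0.2498] [ 0.6385 -0.1673  0.23  ] [ 0.6599 -0.1484  0.2604] px [278. 206.]
side rail x= [-0.0955  0.6337] res [-0.0072  0.0082] y -0.2198 0.1917 z 0.1914 145
top green 35 [0.6326 0.013  0.2348] [0.627  0.0053 0.2196] [0.6393 0.0222 0.2404] px [241. 174.]
top rail x= [-0.0737  0.6346] res [-0.0074  0.0087] y -0.1208 0.1914 z 0.1886 548
```

{"method": "move_arm", "body": {
  "increments": "1 0 1.5 0 0 0 255;0 0 1 0 0 0 255;0 0 0 0 0 0 255;-0.2 3 0 0 0 0 255;-0.4 5 0 0 0 0 255;-0.5 7 0 0 0 0 255;-0.6 8 0 0 0 0 255;-0.6 8 0 0 0 0 255"
}}

```text
time: 13.17
position: [0.6454, -0.1241, 0.232]
tool_rot: [-2.136, -2.303, 0.001]
ft_force: [4.1, -2.0, -7.9]
grip_width: 0.279
grip_force: 35.0
```

{"method": "move_arm", "body": {
  "increments": "-0.6 8 0 0 0 0 255;-0.6 8 0 0 0 0 255;-0.5 6 0 0 0 0 255;-0.3 4 0 0 0 0 255;-0.2 3 0 0 0 0 255;0 0 0 0 0 0 255;0 0 0 0 0 0 255;0 0 0 0 0 0 255"
}}

```text
time: 13.83
position: [0.6433, -0.0946, 0.232]
tool_rot: [-2.134, -2.303, -0.001]
ft_force: [-0.3, 1.0, -7.1]
grip_width: 0.279
grip_force: 35.0
```

```bash
python3 m.py k side top
```

```text
13.8333 [ 0.6433 -0.0946  0.232 ] [-0.32  1.04 -7.08]
tool y angle 4.372432466811209
side green 1 [0.6326 0.0024 0.2012] [0.6326 0.0024 0.2012] [0.6326 0.0024 0.2012] px [264. 175.]
side yellow 126 [ 0.6447 -0.1011  0.254 ] [ 0.6348 -0.1066  0.2337] [ 0.6552 -0.0885  0.2654] px [274. 187.]
side rail x= [-0.1175  0.6303] res [-0.008   0.0083] y -0.2196 0.0259 z 0.1915 291
top green 41 [0.632  0.0131 0.2331] [0.6269 0.0053 0.2091] [0.6402 0.0222 0.2423] px [241. 175.]
top rail x= [-0.076   0.6347] res [-0.0074  0.0086] y -0.2199 0.1918 z 0.1885 470
```

{"method": "move_arm", "body": {
  "increments": "0 0 -2 0 0 0 255;0 0 -3 0 0 0 255;0 0 -3 0 0 0 255;0 0 -3 0 0 0 255;0 0 -2 0 0 0 255;0 0 -2 0 0 0 255;0 0 0 0 0 0 255;0 0 0 0 0 0 255"
}}

```text
time: 14.6
position: [0.6436, -0.0959, 0.2179]
tool_rot: [2.136, 2.303, 0.0]
ft_force: [-1.4, 0.6, -2.1]
grip_width: 0.277
grip_force: 35.0
```

```bash
python3 m.py l side top; python3 -c "
import cv2
a=cv2.imread('pics/lside.png')[120:240,200:320]
cv2.imwrite('pics/ll.png',cv2.resize(a,(480,480),interpolation=2))"
```

```text
14.6 [ 0.6436 -0.0959  0.2179] [-1.44  0.63 -2.15]
tool y angle 4.327369735516781
side yellow 126 [ 0.6447 -0.1027  0.2395] [ 0.6349 -0.1083  0.2196] [ 0.6554 -0.0906  0.251 ] px [273. 192.]
side rail x= [-0.0303  0.6457] res [-0.0081  0.0094] y -0.22 0.0151 z 0.1913 252
top green 41 [0.6325 0.0129 0.233 ] [0.6269 0.0053 0.2119] [0.6401 0.0218 0.2405] px [241. 174.]
top rail x= [-0.0752  0.6348] res [-0.0072  0.0085] y -0.2199 0.1917 z 0.1884 472
```

View pics/ll.png

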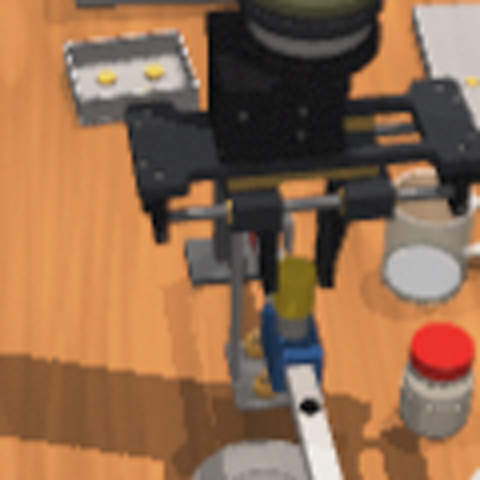

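The knob is back at its home height in the next hole, the first hole is uncovered at (310,407), and the carrier hangs untouched. A slight push down to be sure the pin is home, then hand in.

{"method": "move_arm", "body": {
  "increments": "0 0 -0.7 0 0 0 255;0 0 -0.5 0 0 0 255;0 0 0 0 0 0 255;0 0 0 0 0 0 255;0 0 0 0 0 0 255;0 0 0 0 0 0 255;0 0 0 0 0 0 255;0 0 0 0 0 0 255"
}}

```text
time: 15.37
position: [0.6438, -0.0961, 0.2177]
tool_rot: [2.135, 2.303, 0.001]
ft_force: [-3.6, 1.0, 4.8]
grip_width: 0.28
grip_force: 35.0
```

```bash
python3 m.py n side top|grep -v rail
```

```text
15.3667 [ 0.6438 -0.0961  0.2177] [-3.64  1.    4.81]
tool y angle 4.320887059124115
side yellow 126 [ 0.6449 -0.1029  0.2397] [ 0.635  -0.1085  0.221 ] [ 0.6556 -0.0911  0.2508] px [273. 192.]
top green 41 [0.632  0.0129 0.233 ] [0.6269 0.0053 0.2119] [0.6391 0.0218 0.2406] px [241. 175.]
```

The pin has bottomed: the upward force is now 4.8 N with no further drop.

```bash
python3 -c "
from bench import ctrl
print(ctrl.close_job())"
```

```text
the job is handed in; nothing more can be done
None
```

The job is handed in; no verdict came back, but at the last check the carrier hung free on the rail at the red band, and the slide was in the next hole with the pin home and the knob still gripped.

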